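# Scoop the ferrule caps into the bowl

## Robot

A 6-joint arm with a two-finger parallel gripper is mounted at the origin on a cart in front of the work surface, level with it; the furniture and walls round the work are solid. World frame = base frame: x ahead of the robot, y to its left, z up, the work surface at z = 0. Lengths are in m, angles in rad, forces in N, time in s.
With the tool pointing down it reaches from about 0.3 to 0.775 m from the base axis. Payload 14.6 kg.
Tool frame: the origin (TCP) lies between the finger pads; the fingertips stand ctrl.tip_extent ahead of it and the grasp point (between the pads) lies 3 mm ahead of it (ctrl.tip_extent is the distance from the TCP to the fingertips, in m); z points along the fingers, y is the line along which they close (so a half turn about z gives the same grasp; the last joint's range is limited). The gripper opens to 94 mm and grips with 3 to 60 N. Pads are 16 mm wide; open, the fingers measure 119 mm over their backs; the gripper's body (75 mm by 177 mm) begins 78 mm behind the grasp point.
Start: joints at [-1.222, 0.3, 1.521, -0, 1.321, -0.067], TCP at [0.222, -0.503, 0.189] pointing down, gripper open.
Joint ranges: [-3.03, 3.03], [-0.79, 2.21], [0.23, 2.52], [-1.04, 4.18], [0, 3.07], [-2.55, 2.55]. Speed limits (rad/s): [2.22, 2.22, 2.57, 3.14, 3.14, 3.14].

## Interface

Orientations are given as [roll, pitch, yaw] about the fixed x, y, z axes, in that order (R = Rz(yaw) Ry(pitch) Rx(roll)).
In Python, from station import ctrl gives the robot as it stands.
- The arm moves only by the shell command python3 shift.py 'ROWS' [OPENING] [FORCE]. ROWS is a JSON list of rows, 1 to 10 of them, each of 6 numbers: dx, dy, dz in m, then a rotation vector rx, ry, rz in rad; each row shifts and turns the commanded pose from where the row before left it, along the tool's axes as they then stand; what a row does not reach is not made up. A row lasts 1/10 s, in which the tool goes at most 0.05 m and 0.15 rad, less where a joint would pass 70% of its speed; a pose out of reach is approached as far as the arm can. OPENING is the finger opening in m, set as the command begins (- or left out keeps the last). The fingers move at their own pace and stop on an object; FORCE is the grip in N (left out, the last holds). Time passes only in rows, so rows that do not move let the fingers close. It prints the time, the measured TCP pose, the force, the opening and the grip force at its end.
- ctrl.get_obs(): the state, without advancing time (a new reading comes with each control period).
- ctrl.camera(name): name is "scene" or "side" or "wrist"; returns a dict with "pixels" (480x640x3 uint8, blue, green, red), "fx", "fy", "cx", "cy" (pixels), "extrinsics" (4x4, takes a point from camera to world coordinates). Camera axes: x right, y up, looking along -z (the intrinsics and any distortion apply to the point x, -y, -z); pixel columns grow to the right and rows downward; lengths in m; the calibration is good to about 2 mm. The wrist camera is an equidistant fisheye: a pixel r from the principal point sees the ray r / f radians off the axis. A picture is of the moment at which its call begins. There is no depth.
- ctrl.hand_in(): hands the job in; it is judged then, once.
The state is a dict: "time_s": time; "qpos": joint angles; "joint_vel": joint speeds; "tau": joint torques, N m; "ee_pos": TCP position; "eef_rot": TCP orientation; "force": force on the tool from outside, world axes, zero at the start; "moment": the same for the moment, N m; "grip_width": finger opening in m; "grip_force": force on a finger pad.
Only numpy, scipy, OpenCV 4.12 (cv2) and the standard library are available. Lean on these libraries where they do the work, as an engineer would, in place of code of your own. Each camera call takes 0.05 s, during which the arm holds its last target. There are 200 camera calls.

## Task

Take the bench scoop by its upright wooden grip and scoop both bone ferrule caps out of the blue parts tray together, then tip them into the brown coconut-shell bowl and stand the scoop upright on the bench again, clear of the tray. The caps are freshly degreased, so do not touch them with the fingers, and leave the bowl standing upright.

Things in the scene. Friction and masses are not known exactly. Their poses are not given: they have to be found in the camera images.
- scoop: Steel scoop, 0.14 kg. Origin: centre of flat underside; open mouth to -x (roughly to the robot), z up. mm: pan y -39..39, lip (0.5 thick) at x=-50 sloping up to floor (z=3), side walls 26 high (13 near mouth), back wall x=22..25, 32 high; rear end x=45. Wooden grip 20x20 upright at x=35,y=0, z=40..112; hold near z=88. Slippery: loads slide off if tipped 25 deg. Stands left or right of the tray.
- tray: Blue shallow parts tray, fixed to the bench, 130x190 mm over the rim, 40 mm high. Origin: centre of underside, z up. Floor at z=2 mm; inside the walls x -51..51, y -81..81 mm. Local +y points roughly away from the robot: the wall at y=-81 is the near one; the caps stand 15 to 39 mm from it, 12 to 19 mm either side of the middle.
- bowl: Brown coconut-shell bowl standing loose on the bench, on the other side of the tray from the scoop: 116 mm across the rim, 55 mm high, mouth about 100 mm wide, 0.14-0.28 kg. Origin: centre of its underside, z up.
- cap_a: Bone ferrule cap, one of two alike: pale domed stub, 19 mm diameter, 22 mm high, 10-21 g, polished, standing near the tray's near wall, on the left as the robot sees it; it may tip or roll when pushed. Origin: centre of its flat underside, z up through the dome.
- cap_b: Bone ferrule cap, one of two alike: pale domed stub, 19 mm diameter, 22 mm high, 10-21 g, polished, standing near the tray's near wall, on the right as the robot sees it; it may tip or roll when pushed. Origin: centre of its flat underside, z up through the dome.

How it is judged:
On the way:
1. both caps lie in the scoop together, lifted clear of the tray (height (world z) of scoop above 0.05 m and x of cap_a in the frame of scoop between -0.055 and 0.025 m and x of cap_b in the frame of scoop between -0.055 and 0.025 m and y of cap_a in the frame of scoop between -0.038 and 0.038 m and y of cap_b in the frame of scoop between -0.038 and 0.038 m and z of cap_a in the frame of scoop between -0.002 and 0.045 m and z of cap_b in the frame of scoop between -0.002 and 0.045 m), for 0.2 s.
At the end, for the whole second after the job is handed in: Both caps rest inside the bowl (within 52 mm of its axis, below 60 mm), the bowl stands upright on the bench (tilt under 11 degrees), the scoop stands upright on the bench (tilt under 10 degrees) with its centre over 80 mm from the tray's centre, all at rest (horizontal distance between each of cap_a, cap_b and bowl below 0.052 m and z of cap_a in the frame of bowl between 0.003 and 0.06 m and z of cap_b in the frame of bowl between 0.003 and 0.06 m and angle between bowl's own z axis and vertical below 0.2 rad and height (world z) of bowl between -0.01 and 0.01 m and angle between scoop's own z axis and vertical below 0.17 rad and height (world z) of scoop between -0.01 and 0.01 m and horizontal distance between scoop and tray above 0.08 m and linear speed of each of scoop, bowl below 0.03 m/s and linear speed of each of cap_a, cap_b below 0.05 m/s); the robot touches nothing.
It fails at once if a finger touches a cap (contact force between the fingers and cap_a above 0.3 N or contact force between the fingers and cap_b above 0.3 N).
It also fails if it takes over 64 s, if anything falls off the work surface, if the arm or the gripper's body presses on something with over 40 N, if the wrist force passes 120 N, or if a joint passes its speed limit or range.

## Working session

There is one attempt and no reset: what is moved stays moved. The work goes in short steps, Python scripts to look and compute and a shell command to move; the robot and the scene stay as the last step left them, time stands still between calls to the robot, and variables do not carry over. Pictures are saved under pics/ and viewed, at most 10 in all, crops included, and the job is handed in when it is done.

```bash
ls; mkdir -p pics
python3 - <<'E'
from station import ctrl
import cv2,numpy as np
o=ctrl.get_obs();print(o['time_s'],o['ee_pos'],o['eef_rot'],o['grip_width'],ctrl.tip_extent)
for n in("scene","side"):
    c=ctrl.camera(n);cv2.imwrite(f"pics/{n}0.png",c["pixels"]);print(n,c["fx"],c["fy"],c["cx"],c["cy"],np.round(c["extrinsics"],3).tolist(),[k for k in c])
E
```

```text
pics
shift.py
station.py
0.0 [ 0.22205414 -0.50286589  0.1880725 ] [-3.14040243e+00 -7.94221610e-05  4.15788274e-01] 0.09405805875141812 0.022
scene 438.6268239439866 438.6268239439866 322.8571556954199 240.01029144962197 [[0.684, 0.3, -0.664, -0.085], [-0.729, 0.291, -0.62, -0.499], [0.007, 0.908, 0.418, 0.386], [0.0, 0.0, 0.0, 1.0]] ['pixels', 'fx', 'fy', 'cx', 'cy', 'extrinsics']
side 527.8298719249123 527.8298719249123 323.0451812212191 245.91549979190086 [[1.0, -0.021, 0.012, 0.53], [0.022, 0.622, -0.783, -0.742], [0.009, 0.783, 0.622, 0.638], [0.0, 0.0, 0.0, 1.0]] ['pixels', 'fx', 'fy', 'cx', 'cy', 'extrinsics']
```
View pics/scene0.png

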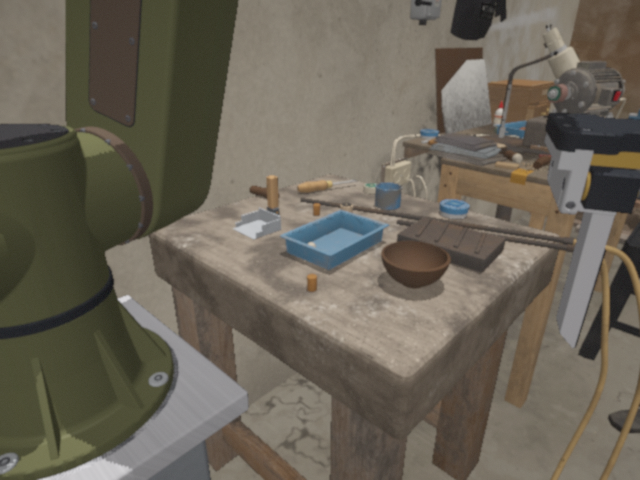

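View pics/side0.png

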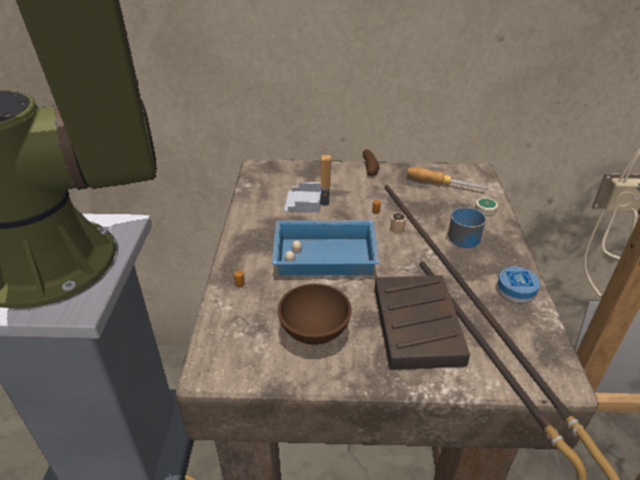

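The scene view shows the scoop (grip at about 272,193; pan at 258,224) left of the blue tray (335,238), one cap at (311,245) and the bowl at (415,264). The side view shows the grip at (326,172), the pan at (304,197), the tray at (325,248), the caps at (297,246) and (290,256), and the bowl at (315,312). The scoop mouth points to −x.

Create h.py:
```python
import cv2,numpy as np
from station import ctrl
def ray(c,p):
    u,v=(p[0]-c["cx"])/c["fx"],(p[1]-c["cy"])/c["fy"]
    if c.get("fish"):
        r=np.hypot(u,v);s=np.sin(r)/max(r,1e-9);d=np.array([u*s,-v*s,-np.cos(r)])
    else: d=np.array([u,-v,-1.])
    E=np.array(c["extrinsics"]);d=E[:3,:3]@d
    return E[:3,3],d/np.linalg.norm(d)
def plane(c,p,z):
    o,d=ray(c,p);return o+d*(z-o[2])/d[2]
def tri(c1,p1,c2,p2):
    o1,d1=ray(c1,p1);o2,d2=ray(c2,p2)
    t=np.linalg.lstsq(np.stack([d1,-d2],1),o2-o1,rcond=None)[0]
    a,b=o1+d1*t[0],o2+d2*t[1];return (a+b)/2,np.linalg.norm(a-b)
def cam(n):
    c=ctrl.camera(n);c["fish"]=n=="wrist";return c
def blobs(c,lo,hi,roi,amin=15):
    x0,y0,x1,y1=roi;im=cv2.cvtColor(c["pixels"],cv2.COLOR_BGR2HSV)[y0:y1,x0:x1]
    m=cv2.inRange(im,lo,hi)
    cs,_=cv2.findContours(m,cv2.RETR_EXTERNAL,cv2.CHAIN_APPROX_NONE)
    cs=[k+[x0,y0] for k in cs if cv2.contourArea(k)>=amin]
    return sorted(cs,key=cv2.contourArea,reverse=True)
```

Run:
```python
from h import *
cs,cd=cam("scene"),cam("side")
def show(n,b):
    for k in b[:4]:
        r=cv2.boundingRect(k);m=cv2.moments(k);print(n,r,cv2.contourArea(k),round(m['m10']/m['m00'],1),round(m['m01']/m['m00'],1))
gs=blobs(cs,(5,90,60),(25,255,255),(255,165,290,215));gd=blobs(cd,(5,90,60),(25,255,255),(312,148,340,195))
show("grip s",gs);show("grip d",gd)
show("caps s",blobs(cs,(5,0,120),(40,110,255),(285,225,345,262),5));show("caps d",blobs(cd,(5,0,120),(40,110,255),(280,232,370,268),5))
show("tray s",blobs(cs,(95,110,40),(115,255,255),(270,200,400,275)));td=blobs(cd,(95,110,40),(115,255,255),(260,210,390,285));show("tray d",td)
show("bowl s",blobs(cs,(0,80,20),(20,255,140),(370,235,455,292)));bd=blobs(cd,(0,80,20),(20,255,140),(270,280,360,348));show("bowl d",bd)
top=lambda k:(cv2.boundingRect(k)[0]+cv2.boundingRect(k)[2]/2,cv2.boundingRect(k)[1]+2)
print(tri(cs,top(gs[0]),cd,top(gd[0])))
print(cv2.approxPolyDP(td[0],4,True).reshape(-1,2).tolist())
for p in cv2.approxPolyDP(td[0],4,True).reshape(-1,2): print(p,plane(cd,p,.04).round(3))
```

```text
grip s (255, 176, 24, 32) 352.0 269.9 191.3
grip d (321, 155, 10, 34) 268.5 325.3 170.6
caps s (285, 225, 16, 8) 48.5 289.8 227.3
caps s (308, 242, 7, 5) 13.0 311.3 243.5
caps s (285, 258, 13, 4) 12.0 287.7 260.0
caps d (292, 240, 9, 11) 60.0 296.2 245.1
caps d (285, 251, 9, 10) 57.0 289.3 255.2
tray s (323, 214, 51, 19) 322.0 348.8 222.2
tray s (293, 226, 27, 14) 140.0 307.3 233.4
tray s (341, 240, 26, 17) 39.0 350.3 250.0
tray d (279, 222, 94, 39) 1441.0 325.8 231.9
tray d (277, 263, 97, 12) 828.5 321.5 268.6
bowl s (382, 241, 69, 47) 2228.5 415.4 262.2
bowl d (277, 284, 75, 61) 3382.5 314.1 312.9
(array([0.51902246, 0.23453484, 0.10121796]), np.float64(0.003344735904173235))
[[281, 222], [279, 259], [283, 238], [361, 237], [372, 260], [368, 222]]
[281 222] [0.436 0.083 0.04 ]
[279 259] [ 0.442 -0.028  0.04 ]
[283 238] [0.444 0.032 0.04 ]
[361 237] [0.589 0.04  0.04 ]
[372 260] [ 0.606 -0.026  0.04 ]
[368 222] [0.604 0.089 0.04 ]
```

```bash
A='[0.0253,-0.0229,-0.0071,0,0,0]'; python3 shift.py '[[0.0253,-0.0229,-0.0071,0,0,0],[0.0253,-0.0229,-0.0071,0,0,0],[0.0253,-0.0229,-0.0071,0,0,0],[0.0253,-0.0229,-0.0071,0,0,0],[0.0253,-0.0229,-0.0071,0,0,0],[0.0253,-0.0229,-0.0071,0,0,0],[0.0253,-0.0229,-0.0071,0,0,0],[0.0253,-0.0229,-0.0071,0,0,0],[0.0253,-0.0229,-0.0071,0,0,0],[0.0253,-0.0229,-0.0071,0,0,0]]'
python3 shift.py '[[0.0253,-0.0229,-0.0071,0,0,0],[0.0253,-0.0229,-0.0071,0,0,0],[0.0253,-0.0229,-0.0071,0,0,0],[0.0253,-0.0229,-0.0071,0,0,0],[0.0253,-0.0229,-0.0071,0,0,0],[0.0253,-0.0229,-0.0071,0,0,0],[0.0253,-0.0229,-0.0071,0,0,0],[0.0253,-0.0229,-0.0071,0,0,0],[0.0253,-0.0229,-0.0071,0,0,0],[0.0253,-0.0229,-0.0071,0,0,0]]'
python3 shift.py '[[0,0,0,0,0,-0.144],[0,0,0,0,0,-0.144],[0,0,0,0,0,-0.144],[0,0,0,0,0,-0.144],[0,0,0,0,0,-0.144],[0,0,0,0,0,-0.144],[0,0,0,0,0,-0.144],[0,0,0,0,0,-0.147],[0,0,0,0,0,0],[0,0,0,0,0,0]]'
python3 - <<'E'
from h import *
c=cam("wrist");cv2.imwrite("pics/w1.png",c["pixels"]);print(c["fx"],c["cx"],c["cy"],np.round(c["extrinsics"],3).tolist())
E
```

```text
time_s: 1.2
ee_pos: [0.3614, -0.1901, 0.26]
eef_rot: [3.141, -0.0, 0.416]
force: [1.2, 0.5, 0.1]
grip_width: 0.094
grip_force: 0.0
time_s: 2.2
ee_pos: [0.5003, 0.1217, 0.3308]
eef_rot: [3.142, 0.0, 0.416]
force: [0.3, 0.6, 1.4]
grip_width: 0.0939
grip_force: 0.0
time_s: 3.2
ee_pos: [0.5, 0.1202, 0.3306]
eef_rot: [-3.141, 0.0, 1.566]
force: [-0.1, 0.6, 0.2]
grip_width: 0.094
grip_force: 0.0
371.64829954431775 317.9713308308854 234.53981939430216 [[1.0, 0.004, 0.002, 0.499], [-0.005, 0.971, 0.24, 0.19], [-0.001, -0.24, 0.971, 0.527], [0.0, 0.0, 0.0, 1.0]]
```

View pics/w1.png

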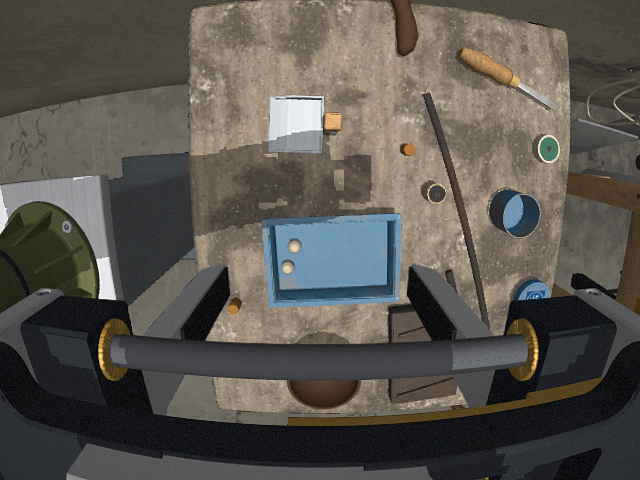

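The wrist view shows the scoop pan (297,125) with its grip top at (333,121). The tray is at (333,259), with caps at (294,246) and (288,267), and the bowl is partly hidden at (324,375).

Run:
```python
from h import *
w,d,s=cam("wrist"),cam("side"),cam("scene")
def rect(c,k,z):
    P=np.array([plane(c,p,z)[:2] for p in k.reshape(-1,2)],np.float32);r=cv2.minAreaRect(P);return np.round(r[0],4),np.round(r[1],4),round(r[2],2)
cen=lambda k:np.array([cv2.moments(k)['m10'],cv2.moments(k)['m01']])/cv2.moments(k)['m00']
t=blobs(w,(95,90,30),(115,255,255),(250,205,405,312))
t=cv2.convexHull(np.vstack(t));print("tray z.04",rect(w,t,.04),cv2.boundingRect(t))
g=blobs(w,(5,90,110),(22,255,255),(318,105,350,140))
for k in g:print("grip",cv2.boundingRect(k),cen(k),rect(w,k,.112))
hs=cv2.cvtColor(w["pixels"],cv2.COLOR_BGR2HSV)
print(hs[125,280:345:4].tolist())
caps=blobs(w,(5,0,140),(35,110,255),(276,232,310,280));capd=blobs(d,(5,0,120),(40,110,255),(280,232,370,268))
for k in caps:print("capw",cv2.boundingRect(k),cen(k),plane(w,cen(k),.015).round(4))
for k in capd:print("capd",cen(k),plane(d,cen(k),.015).round(4))
cw=sorted([cen(k) for k in caps[:2]],key=lambda p:p[1]);cd_=sorted([cen(k) for k in capd[:2]],key=lambda p:p[1])
for a,b in zip(cw,cd_):print("cap tri",tri(w,a,d,b))
gd=blobs(d,(5,90,60),(25,255,255),(312,148,340,195))
r=cv2.boundingRect(gd[0]);print(tri(w,cen(g[0]),d,(r[0]+r[2]/2,r[1]+2)))
# scoop pan: grey bright
p=blobs(w,(0,0,150),(179,45,255),(262,88,330,158));
for k in p[:3]:print("pan",cv2.boundingRect(k),rect(w,k,.026))
bd=blobs(d,(0,80,20),(20,255,140),(270,280,360,348))[0];bs=blobs(s,(0,80,20),(20,255,140),(370,235,455,292))[0]
# rim: ellipse centre from widest points / top edge
for c,k in((d,bd),(s,bs)):
    k=k.reshape(-1,2);l,rr=k[k[:,0]==k[:,0].min()].mean(0),k[k[:,0]==k[:,0].max()].mean(0);print("bowl",l,rr,plane(c,l,.05).round(3),plane(c,rr,.05).round(3));c["m"]=(l+rr)/2
print("bowl tri",tri(d,d["m"],s,s["m"]))
cv2.imwrite("pics/w1c.png",cv2.resize(w["pixels"][85:165,255:355],None,fx=6,fy=6,interpolation=cv2.INTER_CUBIC))
```

```text
tray z.04 (array([0.5186, 0.0305]), array([0.1879, 0.1292]), 2.27) (263, 214, 138, 92)
grip (324, 112, 18, 18) [332.74984247 120.80277253] (array([0.5153, 0.2164]), array([0.0191, 0.0188]), 89.88)
[[105, 7, 225], [107, 8, 225], [105, 6, 244], [99, 7, 239], [100, 6, 241], [96, 5, 241], [103, 7, 241], [105, 6, 244], [103, 7, 243], [99, 7, 239], [94, 9, 232], [15, 130, 153], [16, 124, 225], [16, 121, 225], [15, 122, 219], [15, 126, 202], [15, 54, 157]]
capw (288, 241, 12, 12) [293.92349727 246.57741348] [0.464  0.0454 0.015 ]
capw (282, 262, 12, 12) [287.18063315 267.72998138] [0.4534 0.0133 0.015 ]
capd [289.43304843 255.13390313] [0.4564 0.0132 0.015 ]
capd [296.2022792  244.99430199] [0.4671 0.0439 0.015 ]
cap tri (array([0.46545951, 0.04518332, 0.01404919]), np.float64(0.0030959202426093014))
cap tri (array([0.45490789, 0.01339229, 0.01494754]), np.float64(0.0030510781400060203))
(array([0.51758385, 0.21629187, 0.10928917]), np.float64(0.0038519478091740664))
pan (268, 95, 56, 57) (array([0.4691, 0.2191]), array([0.0761, 0.0734]), 89.2)
bowl [278. 310.] [351. 310.] [ 0.453 -0.164  0.05 ] [ 0.566 -0.16   0.05 ]
bowl [382.  254.5] [450.  258.5] [ 0.476 -0.115  0.05 ] [ 0.543 -0.206  0.05 ]
bowl tri (array([ 0.50917233, -0.16151735,  0.05010756]), np.float64(0.0005458596764843727))
```

View pics/w1c.png

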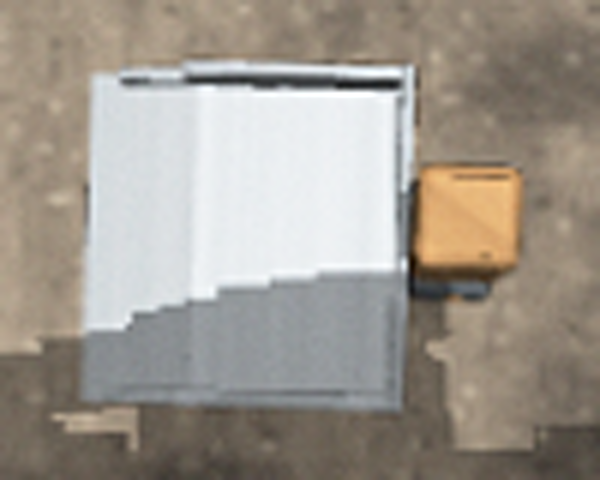

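The crop shows the pan lip edge running from (97,75) to (83,400), so the scoop's yaw is about −0.04 rad. The grip top is at (468,220), next to the back wall.

The measurements agree with the stated sizes:
- **Grip top:** height 0.109 m
- **Tray:** 188×129 mm, turned +0.038 rad
- **Caps:** z about 0.0145 m
- **Bowl rim:** 113 mm across

```bash
python3 shift.py '[[0.024,0.004,0,0,0,0.012],[0.024,0.004,0,0,0,0.012],[0.024,0.004,0,0,0,0.012],[0.024,0.004,0,0,0,0],[0,0,0.03,0,0,0],[0,0,0.03,0,0,0],[0,0,0.03,0,0,0],[0,0,0.03,0,0,0],[0,0,0,0,0,0]]'
python3 shift.py '[[0,0,0.03,0,0,0],[0,0,0.03,0,0,0],[0,0,0.03,0,0,0],[0,0,0.029,0,0,0],[0,0,0,0,0,0],[0,0,0,0,0,0],[0,0,0,0,0,0]]'
python3 shift.py '[[0,0,0,0,0,0],[0,0,0,0,0,0],[0,0,0,0,0,0],[0,0,0,0,0,0],[0,0,0,0,0,0],[0,0,0,0,0,0],[0,0,0,0,0,0],[0,0,0,0,0,0],[0,0,0,0,0,0],[0,0,0,0,0,0]]' 0.0 40
```

```text
time_s: 4.3
ee_pos: [0.5163, 0.2154, 0.2071]
eef_rot: [-3.136, 0.002, 1.534]
force: [-0.2, 1.2, -0.4]
grip_width: 0.094
grip_force: 0.0
time_s: 5.0
ee_pos: [0.5189, 0.2163, 0.0941]
eef_rot: [3.139, -0.001, 1.535]
force: [0.6, 0.7, 0.2]
grip_width: 0.094
grip_force: 0.0
time_s: 6.0
ee_pos: [0.5177, 0.2159, 0.0917]
eef_rot: [-3.142, -0.0, 1.535]
force: [0.9, 1.0, 0.0]
grip_width: 0.0192
grip_force: 40.0
```

```bash
python3 shift.py '[[0,0,-0.01,0,0,0],[0,0,-0.02,0,0,0],[0,0,-0.03,0,0,0],[0,0,-0.03,0,0,0],[0,0,-0.02,0,0,0],[0,0,0,0,0,0]]'
python3 shift.py '[[-0.0226,0.0086,0,0,0,0],[-0.0226,0.0086,0,0,0,0],[-0.0226,0.0086,0,0,0,0],[-0.0226,0.0086,0,0,0,0],[-0.0226,0.0086,0,0,0,0],[-0.0226,0.0086,0,0,0,0],[-0.0226,0.0086,0,0,0,0],[-0.0226,0.0086,0,0,0,-0.04],[0,0,0,0,0,-0.034],[0,0,0,0,0,0]]'
python3 - <<'E'
from h import *
for _ in range(1):
  a,b=cam("side"),cam("wrist")
cv2.imwrite("pics/s2.png",np.hstack([cv2.resize(a["pixels"][130:310,200:440],None,fx=1.65,fy=2*.825),cv2.resize(b["pixels"][60:360,120:520],(396,297))]))
E
```

```text
time_s: 6.6
ee_pos: [0.5188, 0.2163, 0.2049]
eef_rot: [3.137, -0.002, 1.535]
force: [0.0, -0.4, -0.6]
grip_width: 0.0189
grip_force: 40.0
time_s: 7.6
ee_pos: [0.5797, 0.0322, 0.2004]
eef_rot: [-3.14, -0.0, 1.608]
force: [-0.7, -0.4, -1.8]
grip_width: 0.0187
grip_force: 40.0
```

View pics/s2.png

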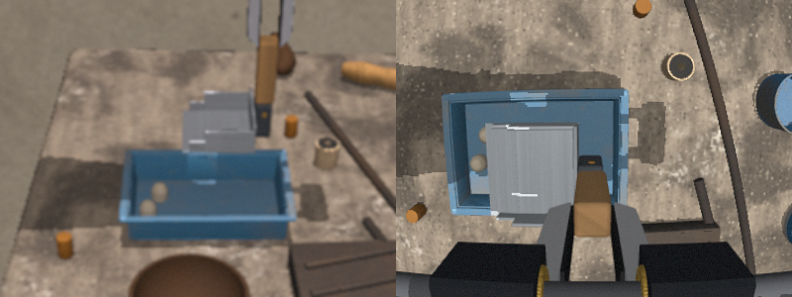

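The side and wrist views show the scoop held level over the tray, with both caps (side 160,190 and 148,208; wrist 478,163) ahead of the lip at 490. The pan is clear of the side walls.

```bash
python3 shift.py '[[0,0,0.02,0,0,0],[0,0,0.025,0,0,0],[0,0,0.025,0,0,0],[0,0,0.02,0,0,0],[0,0,0.01,0,0,0],[0,0,0.002,-0.02,0,0],[0,0,0,0,0,0],[0,0,0,0,0,0],[0,0,0,0,0,0]]'
python3 shift.py '[[0,0,0.001,0,0,0],[0,0,0.001,0,0,0],[0,0,0,0,0,0],[0,0,0,0,0,0]]'
python3 shift.py '[[0,0,0.001,0,0,0],[0,0,0,0,0,0],[0,0,0,0,0,0]]'
```

```text
time_s: 8.6
ee_pos: [0.5804, 0.0328, 0.1007]
eef_rot: [3.12, 0.0, 1.609]
force: [-0.2, -0.0, -1.3]
grip_width: 0.0194
grip_force: 40.0
time_s: 9.0
ee_pos: [0.58, 0.0327, 0.0976]
eef_rot: [3.122, 0.0, 1.609]
force: [0.0, 0.5, -1.3]
grip_width: 0.019
grip_force: 40.0
time_s: 9.3
ee_pos: [0.5801, 0.0328, 0.0966]
eef_rot: [3.122, 0.0, 1.609]
force: [-1.3, 0.1, -1.7]
grip_width: 0.0191
grip_force: 40.0
```

```bash
python3 shift.py '[[0,0,0.001,0,0,0],[0,0,0,0,0,0],[0,0,0,0,0,0]]'
python3 shift.py '[[0,0,0.0007,0,0,0],[0,0,0,0,0,0],[0,0,0,0,0,0]]'
python3 shift.py '[[0,0,0.0005,0,0,0],[0,0,0,0,0,0],[0,0,0,0,0,0]]'
```

```text
time_s: 9.6
ee_pos: [0.5801, 0.0327, 0.0957]
eef_rot: [3.122, 0.0, 1.609]
force: [0.2, 0.4, -0.9]
grip_width: 0.0188
grip_force: 40.0
time_s: 9.9
ee_pos: [0.5801, 0.0328, 0.095]
eef_rot: [3.122, -0.0, 1.609]
force: [-0.1, 0.5, -0.4]
grip_width: 0.019
grip_force: 40.0
time_s: 10.2
ee_pos: [0.5803, 0.0328, 0.0946]
eef_rot: [3.121, 0.0, 1.609]
force: [0.6, -0.2, 1.0]
grip_width: 0.0187
grip_force: 40.0
```

```bash
python3 shift.py '[[0,0,0.0005,0,0,0],[0,0,0,0,0,0],[0,0,0,0,0,0]]'
python3 shift.py '[[0,-0.005,0,0,0,0],[0,-0.005,0,0,0,0],[0,-0.005,0,0,0,0],[0,0,0,0,0,0]]'
```

```text
time_s: 10.5
ee_pos: [0.5804, 0.0328, 0.0943]
eef_rot: [3.121, 0.0, 1.609]
force: [2.2, -0.1, 2.3]
grip_width: 0.0191
grip_force: 40.1
time_s: 10.9
ee_pos: [0.5646, 0.0322, 0.0941]
eef_rot: [3.121, 0.0, 1.609]
force: [-0.7, 0.8, 6.9]
grip_width: 0.0189
grip_force: 40.1
```

```bash
python3 shift.py '[[0,-0.004,-0.0002,0,0,0],[0,-0.004,-0.0001,0,0,0],[0,-0.004,-0.0001,0,0,0],[0,-0.004,-0.0001,0,0,0],[0,-0.004,-0.0001,0,0,0],[0,0,0,0,0,0]]'
python3 shift.py '[[0,-0.003,-0.0001,0,0,0],[0,-0.003,-0.0001,0,0,0],[0,-0.003,-0.0001,0,0,0],[0,0,0,0,0,0]]'
python3 - <<'E'
from h import *
a,b=cam("side"),cam("wrist")
cv2.imwrite("pics/s3.png",np.hstack([cv2.resize(a["pixels"][180:300,230:390],None,fx=2.5,fy=2.5,interpolation=2),cv2.resize(b["pixels"][80:280,150:420],(400,300),interpolation=2)]))
E
```

```text
time_s: 11.5
ee_pos: [0.5447, 0.0314, 0.094]
eef_rot: [3.121, 0.0, 1.609]
force: [-1.9, -0.4, 5.9]
grip_width: 0.0189
grip_force: 40.1
time_s: 11.9
ee_pos: [0.5359, 0.0311, 0.0941]
eef_rot: [3.122, -0.0, 1.609]
force: [1.4, 0.0, 4.9]
grip_width: 0.019
grip_force: 40.1
```

View pics/s3.png

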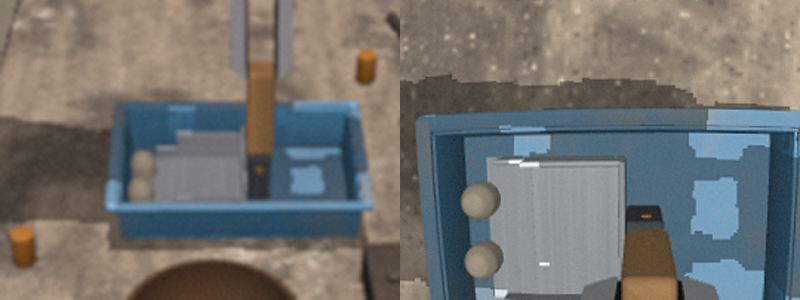

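The caps stand against the near wall (wrist crop 480,200 and 484,260), inside the pan width, with the lip starting under them at about 490.

```bash
python3 shift.py '[[0,-0.002,-0.0001,0,0,0],[0,-0.002,0,0,0,0],[0,-0.002,-0.0001,0,0,0],[0,0,0,0,0,0]]'
python3 shift.py '[[0,-0.0015,0,0,0,0],[0,-0.0015,-0.0001,0,0,0],[0,0,0,0,0,0]]'
```

```text
time_s: 12.4
ee_pos: [0.5302, 0.0309, 0.0942]
eef_rot: [3.121, 0.0, 1.609]
force: [1.6, 0.2, 5.4]
grip_width: 0.0186
grip_force: 40.1
time_s: 12.7
ee_pos: [0.5272, 0.0307, 0.0941]
eef_rot: [3.121, -0.0, 1.609]
force: [1.7, -0.7, 4.0]
grip_width: 0.0187
grip_force: 40.1
```

```bash
python3 shift.py '[[0,-0.001,0,0,0,0],[0,-0.001,0,0,0,0],[0,0,0,0,0,0]]'
python3 shift.py '[[0,-0.001,0,0,0,0],[0,-0.0005,0,0,0,0],[0,0,0,0,0,0]]'
python3 - <<'E'
from h import *
a,b=cam("side"),cam("wrist")
cv2.imwrite("pics/s4.png",np.hstack([cv2.resize(a["pixels"][180:300,230:390],None,fx=2.5,fy=2.5,interpolation=2),cv2.resize(b["pixels"][80:280,150:420],(400,300),interpolation=2)]))
E
```

```text
time_s: 13.0
ee_pos: [0.5253, 0.0307, 0.0942]
eef_rot: [3.121, 0.0, 1.609]
force: [2.3, -0.1, 4.2]
grip_width: 0.0186
grip_force: 40.1
time_s: 13.3
ee_pos: [0.5241, 0.0306, 0.0943]
eef_rot: [3.121, -0.0, 1.609]
force: [3.3, 0.5, 5.8]
grip_width: 0.0189
grip_force: 40.1
```

View pics/s4.png

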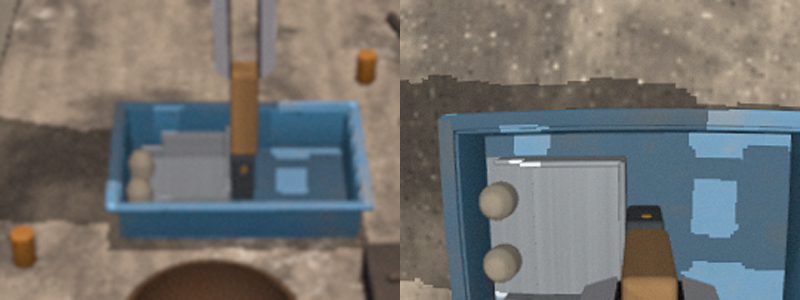

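Both caps now sit on the lip, and the lip is at the wall (wrist crop 497,200 and 502,262). Next I tilt the mouth up, pivoting on the rear edge.

```bash
python3 shift.py '[[0,0.0043,-0.0015,0.05,0,0],[0,0.0043,-0.0012,0.05,0,0],[0,0.0043,-0.001,0.05,0,0],[0,0.0043,-0.001,0.05,0,0],[0,0,0,0,0,0]]'
python3 shift.py '[[0,0.0043,-0.001,0.05,0,0],[0,0.0043,-0.001,0.05,0,0],[0,0.0043,-0.001,0.05,0,0],[0,0.0043,-0.001,0.05,0,0],[0,0.0043,-0.001,0.05,0,0],[0,0,0,0,0,0],[0,0,0,0,0,0]]'
python3 - <<'E'
from h import *
a,b=cam("side"),cam("wrist")
cv2.imwrite("pics/s5.png",np.hstack([cv2.resize(a["pixels"][180:300,230:390],None,fx=2.5,fy=2.5,interpolation=2),cv2.resize(b["pixels"][80:280,150:420],(400,300),interpolation=2)]))
E
```

```text
time_s: 13.9
ee_pos: [0.541, 0.0313, 0.0964]
eef_rot: [-2.958, -0.0, 1.609]
force: [-0.8, 0.2, -1.7]
grip_width: 0.0191
grip_force: 40.0
time_s: 14.6
ee_pos: [0.5625, 0.0321, 0.0959]
eef_rot: [-2.712, -0.0, 1.609]
force: [0.1, 0.2, -0.8]
grip_width: 0.0193
grip_force: 40.0
```

View pics/s5.png

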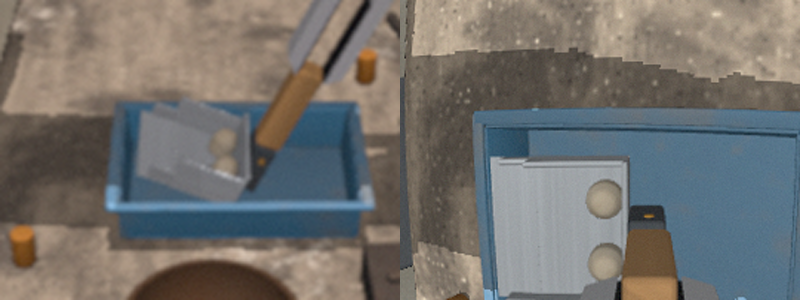

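Both caps have slid back against the rear wall (wrist crop 604,199 and 606,262) and are well below the fingers. Now I lift, reduce the tilt a little, and read the pose.

```bash
python3 shift.py '[[0,-0.0042,-0.0091,0,0,0],[0,-0.0083,-0.0182,0,0,0],[0,-0.0083,-0.0182,0,0,0],[0,-0.0083,-0.0182,0,0,0],[0,-0.0083,-0.0182,0,0,0],[0,-0.0083,-0.0182,0,0,0],[0,-0.0042,-0.0091,0,0,0],[0,0,0,0,0,0]]'
python3 shift.py '[[0,0,0,-0.03,0,0],[0,0,0,-0.04,0,0],[0,0,0,-0.04,0,0],[0,0,0,-0.04,0,0],[0,0,0,-0.04,0,0],[0,0,0,-0.04,0,0],[0,0,0,0,0,0]]'
```

```text
time_s: 15.5
ee_pos: [0.5634, 0.0321, 0.2184]
eef_rot: [-2.715, 0.0, 1.609]
force: [-0.1, -1.1, -1.8]
grip_width: 0.0192
grip_force: 40.0
time_s: 16.2
ee_pos: [0.5625, 0.0321, 0.2164]
eef_rot: [-2.942, -0.0, 1.609]
force: [-0.4, 0.0, -1.1]
grip_width: 0.0188
grip_force: 40.0
```

```bash
python3 shift.py '[[-0.008,0.002,-0.0004,0,0,0],[-0.0195,0.0047,-0.00095,0,0,0],[-0.0195,0.0047,-0.00095,0,0,0],[-0.0195,0.0047,-0.00095,0,0,0],[-0.0195,0.0047,-0.00095,0,0,0],[-0.0195,0.0047,-0.00095,0,0,0],[-0.0195,0.0047,-0.00095,0,0,0],[-0.0195,0.0047,-0.00095,0,0,0],[-0.0195,0.0047,-0.00095,0,0,0],[-0.0195,0.0047,-0.00095,0,0,0]]'
python3 shift.py '[[-0.008,0.0027,-0.0005,0,0,0],[0,0,0,0,0,0],[0,0,0,-0.03,0,0],[0,0,0,-0.04,0,0],[0,0,0,-0.04,0,0],[0,0,0,-0.04,0,0],[0,0,0,-0.05,0,0],[0,0,0,0,0,0]]'
python3 - <<'E'
from h import *
a,b=cam("side"),cam("wrist")
cv2.imwrite("pics/s6.png",np.hstack([cv2.resize(a["pixels"][200:380,220:460],(400,300),interpolation=2),cv2.resize(b["pixels"][60:360,120:520],(400,300),interpolation=2)]))
E
```

```text
time_s: 17.2
ee_pos: [0.6156, -0.1512, 0.2165]
eef_rot: [-2.941, -0.0, 1.609]
force: [-0.2, 0.2, -2.2]
grip_width: 0.0188
grip_force: 40.0
time_s: 18.0
ee_pos: [0.6178, -0.1567, 0.2173]
eef_rot: [3.14, 0.0, 1.609]
force: [-1.5, -0.0, -1.4]
grip_width: 0.0189
grip_force: 40.0
```

View pics/s6.png

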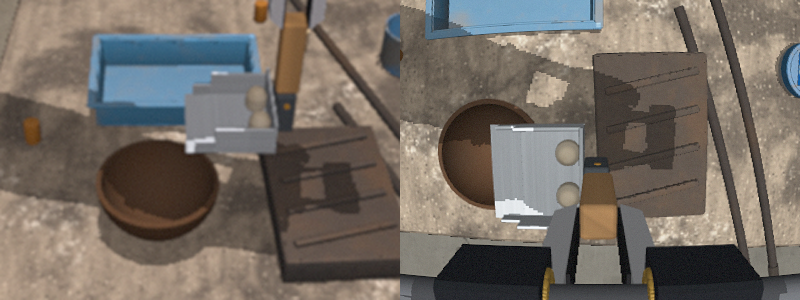

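The side and wrist views show both caps at the back of the level scoop. The lip lies inside the bowl mouth, and the bowl hasn't moved.

```bash
python3 shift.py '[[0,-0.0027,-0.0026,-0.03,0,0],[0,-0.0045,-0.0043,-0.05,0,0],[0,-0.0045,-0.0043,-0.05,0,0],[0,-0.0045,-0.0043,-0.05,0,0],[0,-0.0045,-0.0043,-0.05,0,0],[0,-0.0045,-0.0043,-0.05,0,0],[0,-0.0018,-0.0017,-0.02,0,0],[0,0,0,0,0,0]]'
python3 shift.py '[[0,-0.0018,0.006,0,0,0],[0,-0.0037,0.012,0,0,0],[0,-0.0037,0.012,0,0,0],[0,-0.0037,0.012,0,0,0],[0,-0.0018,0.006,0,0,0],[0,0,0,0,0,0],[0,0,0,0,0,0]]'
```

```text
time_s: 18.9
ee_pos: [0.5882, -0.1585, 0.2389]
eef_rot: [2.842, -0.0, 1.609]
force: [0.7, 0.2, -2.0]
grip_width: 0.0188
grip_force: 40.0
time_s: 19.6
ee_pos: [0.5887, -0.1586, 0.1887]
eef_rot: [2.841, 0.0, 1.609]
force: [0.4, 0.1, -1.0]
grip_width: 0.0194
grip_force: 40.0
```

```bash
python3 shift.py '[[0,-0.0027,-0.0026,-0.03,0,0],[0,-0.0027,-0.0026,-0.03,0,0],[0,-0.0027,-0.0026,-0.03,0,0],[0,-0.0027,-0.0026,-0.03,0,0],[0,-0.0027,-0.0026,-0.03,0,0],[0,-0.0027,-0.0026,-0.03,0,0],[0,0,0,0,0,0],[0,0,0,0,0,0],[0,0,0,0,0,0],[0,0,0,0,0,0]]'
python3 shift.py '[[0,-0.0027,-0.0026,-0.03,0,0],[0,-0.0027,-0.0026,-0.03,0,0],[0,-0.0027,-0.0026,-0.03,0,0],[0,-0.0027,-0.0026,-0.03,0,0],[0,-0.0027,-0.0026,-0.03,0,0],[0,-0.0027,-0.0026,-0.03,0,0],[0,0,0,0,0,0],[0,0,0,0,0,0],[0,0,0,0,0,0],[0,0,0,0,0,0]]'
python3 - <<'E'
from h import *
a,b=cam("side"),cam("scene")
cv2.imwrite("pics/s7.png",np.hstack([cv2.resize(a["pixels"][200:380,220:460],(400,300),interpolation=2),cv2.resize(b["pixels"][180:300,330:490],(400,300),interpolation=2)]))
E
```

```text
time_s: 20.6
ee_pos: [0.5681, -0.1593, 0.1972]
eef_rot: [2.662, 0.0, 1.609]
force: [0.8, 0.2, -1.6]
grip_width: 0.0192
grip_force: 40.0
time_s: 21.6
ee_pos: [0.5462, -0.1601, 0.2019]
eef_rot: [2.482, 0.0, 1.609]
force: [0.1, 0.3, -1.3]
grip_width: 0.0187
grip_force: 40.0
```

View pics/s7.png

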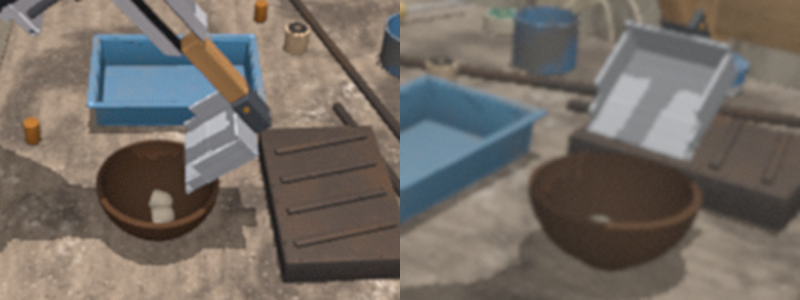

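Both caps lie in the bowl (side crop 160,200), the bowl is upright and the scoop is empty. Next I raise and level the scoop and carry it back.

```bash
python3 shift.py '[[0,0.006,-0.008,0,0,0],[0,0.012,-0.0155,0,0,0],[0,0.012,-0.0155,0,0,0],[0,0.007,-0.0095,0,0,0],[0,0,0,0,0,0]]'
python3 shift.py '[[0,0,0,0.08,0,0],[0,0,0,0.1,0,0],[0,0,0,0.1,0,0],[0,0,0,0.1,0,0],[0,0,0,0.1,0,0],[0,0,0,0.1,0,0],[0,0,0,0.08,0,0],[0,0,0,0,0,0],[0,0,0,0,0,0]]'
```

```text
time_s: 22.2
ee_pos: [0.5458, -0.1605, 0.2648]
eef_rot: [2.479, 0.002, 1.609]
force: [-0.3, 0.2, -2.1]
grip_width: 0.0188
grip_force: 40.0
time_s: 23.1
ee_pos: [0.5455, -0.16, 0.2617]
eef_rot: [3.141, -0.001, 1.609]
force: [-0.3, -1.4, -1.2]
grip_width: 0.0184
grip_force: 40.0
```

```bash
python3 shift.py '[[0.0314,-0.0011,0,0,0,0],[0.0314,-0.0011,0,0,0,0],[0.0314,-0.0011,0,0,0,0],[0.0314,-0.0011,0,0,0,0],[0.0314,-0.0011,0,0,0,0],[0.0314,-0.0011,0,0,0,0],[0.0314,-0.0011,0,0,0,0],[0.0314,-0.0011,0,0,0,0],[0.0314,-0.0011,0,0,0,0],[0.0314,-0.0011,0,0,0,0]]'
python3 shift.py '[[0.0314,-0.0011,0,0,0,0],[0.0314,-0.0011,0,0,0,0],[0,0,0,0,0,0],[0,0,0.03,0,0,0],[0,0,0.03,0,0,0],[0,0,0.03,0,0,0],[0,0,0.03,0,0,0],[0,0,0.03,0,0,0],[0,0,0.012,0,0,0],[0,0,0,0,0,0]]'
python3 shift.py '[[0,0,0.003,0,0,0],[0,0,0.002,0,0,0],[0,0,0,0,0,0],[0,0,0,0,0,0],[0,0,0,0,0,0]]'
```

```text
time_s: 24.1
ee_pos: [0.5218, 0.1541, 0.263]
eef_rot: [3.139, -0.002, 1.608]
force: [0.3, -0.2, -1.4]
grip_width: 0.0189
grip_force: 40.0
time_s: 25.1
ee_pos: [0.5172, 0.2151, 0.1]
eef_rot: [-3.14, 0.0, 1.608]
force: [-0.1, 0.3, -1.0]
grip_width: 0.0188
grip_force: 40.0
time_s: 25.6
ee_pos: [0.518, 0.2159, 0.0962]
eef_rot: [3.141, -0.0, 1.609]
force: [-0.6, 0.2, -1.4]
grip_width: 0.0188
grip_force: 40.0
```

```bash
python3 shift.py '[[0,0,0.002,0,0,0],[0,0,0.001,0,0,0],[0,0,0,0,0,0],[0,0,0,0,0,0]]'
python3 shift.py '[[0,0,0.001,0,0,0],[0,0,0,0,0,0],[0,0,0,0,0,0]]'
python3 shift.py '[[0,0,0.0005,0,0,0],[0,0,0,0,0,0],[0,0,0,0,0,0]]'
```

```text
time_s: 26.0
ee_pos: [0.5178, 0.2158, 0.0927]
eef_rot: [-3.141, 0.0, 1.609]
force: [0.3, -0.3, -1.9]
grip_width: 0.0188
grip_force: 40.0
time_s: 26.3
ee_pos: [0.5178, 0.2158, 0.0918]
eef_rot: [-3.142, -0.0, 1.609]
force: [0.5, 0.0, -1.4]
grip_width: 0.0186
grip_force: 40.0
time_s: 26.6
ee_pos: [0.518, 0.2159, 0.0916]
eef_rot: [3.141, -0.0, 1.609]
force: [-0.6, 0.7, 2.6]
grip_width: 0.0187
grip_force: 40.0
```

Contact came at the original height, so I release and retreat upward.

```bash
python3 shift.py '[[0,0,0,0,0,0],[0,0,0,0,0,0],[0,0,0,0,0,0],[0,0,0,0,0,0],[0,0,0,0,0,0],[0,0,0,0,0,0],[0,0,0,0,0,0],[0,0,0,0,0,0],[0,0,0,0,0,0],[0,0,0,0,0,0]]' 0.094
python3 shift.py '[[0,0,-0.01,0,0,0],[0,0,-0.02,0,0,0],[0,0,-0.03,0,0,0],[0,0,-0.03,0,0,0],[0,0,-0.03,0,0,0],[0,0,-0.02,0,0,0],[0,0,0,0,0,0],[0,0,0,0,0,0],[0,0,0,0,0,0]]'
python3 - <<'E'
from h import *
w,d,s=cam("wrist"),cam("side"),cam("scene")
cen=lambda k:np.array([cv2.moments(k)['m10'],cv2.moments(k)['m01']])/cv2.moments(k)['m00']
gd=blobs(d,(5,90,60),(25,255,255),(305,140,345,195));print("grip side",[cv2.boundingRect(k) for k in gd])
l,h=(0,80,20),(20,255,140)
bd=blobs(d,l,h,(270,280,360,348))[0];print("bowl",cv2.boundingRect(bd))
for k in blobs(d,(5,0,120),(40,110,255),(280,285,350,345),8):print("pale in bowl",cv2.boundingRect(k),plane(d,cen(k),.02).round(3))
E
```

```text
time_s: 27.6
ee_pos: [0.5179, 0.2158, 0.0913]
eef_rot: [3.142, -0.0, 1.609]
force: [-0.4, 0.5, 0.1]
grip_width: 0.0931
grip_force: 0.0
time_s: 28.5
ee_pos: [0.5174, 0.2157, 0.23]
eef_rot: [-3.14, 0.001, 1.609]
force: [0.5, 0.2, 0.1]
grip_width: 0.0938
grip_force: 0.0
grip side [(321, 155, 10, 34)]
bowl (278, 284, 74, 61)
pale in bowl (309, 313, 16, 21) [ 0.512 -0.162  0.02 ]
pale in bowl (327, 285, 23, 17) [ 0.556 -0.081  0.02 ]
pale in bowl (280, 285, 21, 15) [ 0.457 -0.084  0.02 ]
pale in bowl (346, 322, 4, 23) [ 0.562 -0.187  0.02 ]
```

The grip stands exactly where it did at the start, the bowl hasn't moved, and the pale blob holding both caps is at the bowl's centre (0.512, −0.162).

```bash
python3 -c "
from station import ctrl
print(ctrl.hand_in())"
```

```text
the job is handed in; nothing more can be done
None
```

I scooped both caps out of the tray together and tipped them into the bowl, which stayed upright; the scoop is back standing left of the tray. The job was handed in at about 29 s of the 64 s allowed, and no verdict was returned.

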